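# Find the softest shock mount and push its tag down

## Task

Three spring shock mounts for packing crates stand in a row on the bench. Working from left to right as seen by the robot, press each black pad well down with the fingertips to feel its spring and let it come back up; after all three, push the orange tag of the softest mount all the way down, leaving the other two tags up. Only press: do not pick up or push about the tape roll, gear and bolt that lie among them.

Things in the scene. Friction and masses are not known exactly. Their poses are not given: they have to be found in the camera images.
- mount_left: the left one (seen by the robot) of three spring shock mounts that look exactly alike, bolted to the bench; which of them has the softest spring is drawn afresh each time and cannot be seen. Grey base plate 120 x 80 x 10 mm. Origin: centre of the underside; z up; +x of the mount runs from its tag (on the robot's side, mount turned up to 0.35 rad) to its pad
- pad_top_left (a point): centre of the top of mount_left's round black rubber pad (48 mm across) when the pad is up: 22 mm to +x of the mount's origin, 86 mm above the bench; a fixed point, it does not move with the pad. The pad can be pressed 16 mm down to its stop and springs back by itself. All pads need about 1 N to start; to reach its stop the softest takes 4 to 5 N in all, the next about 10 N, the stiffest about 18.5 N
- tag_top_left (a point): centre of the flat top (16 x 32 mm, long side along the mount's y) of mount_left's orange tag, 44 mm to -x of the mount's origin and 72 mm above the bench when up; moves down with the tag. The guide posts beside it reach 46 mm above the bench
- tag_left (a joint): how far mount_left's orange tag is pushed down, m: 0 up, 0.018 fully down; slides with about 2.5 N of friction and stays where it is left
- mount_middle: the middle one (seen by the robot) of three spring shock mounts that look exactly alike, bolted to the bench; which of them has the softest spring is drawn afresh each time and cannot be seen. Grey base plate 120 x 80 x 10 mm. Origin: centre of the underside; z up; +x of the mount runs from its tag (on the robot's side, mount turned up to 0.35 rad) to its pad
- pad_top_middle (a point): centre of the top of mount_middle's round black rubber pad (48 mm across) when the pad is up: 22 mm to +x of the mount's origin, 86 mm above the bench; a fixed point, it does not move with the pad. The pad can be pressed 16 mm down to its stop and springs back by itself. All pads need about 1 N to start; to reach its stop the softest takes 4 to 5 N in all, the next about 10 N, the stiffest about 18.5 N
- tag_top_middle (a point): centre of the flat top (16 x 32 mm, long side along the mount's y) of mount_middle's orange tag, 44 mm to -x of the mount's origin and 72 mm above the bench when up; moves down with the tag. The guide posts beside it reach 46 mm above the bench
- tag_middle (a joint): how far mount_middle's orange tag is pushed down, m: 0 up, 0.018 fully down; slides with about 2.5 N of friction and stays where it is left
- mount_right: the right one (seen by the robot) of three spring shock mounts that look exactly alike, bolted to the bench; which of them has the softest spring is drawn afresh each time and cannot be seen. Grey base plate 120 x 80 x 10 mm. Origin: centre of the underside; z up; +x of the mount runs from its tag (on the robot's side, mount turned up to 0.35 rad) to its pad
- pad_top_right (a point): centre of the top of mount_right's round black rubber pad (48 mm across) when the pad is up: 22 mm to +x of the mount's origin, 86 mm above the bench; a fixed point, it does not move with the pad. The pad can be pressed 16 mm down to its stop and springs back by itself. All pads need about 1 N to start; to reach its stop the softest takes 4 to 5 N in all, the next about 10 N, the stiffest about 18.5 N
- tag_top_right (a point): centre of the flat top (16 x 32 mm, long side along the mount's y) of mount_right's orange tag, 44 mm to -x of the mount's origin and 72 mm above the bench when up; moves down with the tag. The guide posts beside it reach 46 mm above the bench
- tag_right (a joint): how far mount_right's orange tag is pushed down, m: 0 up, 0.018 fully down; slides with about 2.5 N of friction and stays where it is left
- tape_roll: red roll of tape lying flat, 86 mm across, 24 mm high, a bystander; origin: centre of the underside
- gear: steel gear lying flat, 64 mm across, 21 mm high, a bystander; origin: centre of the underside
- bolt: steel bolt lying down, 79 mm long, 23 mm wide, a bystander; origin: centre of the underside
There are look-alikes about, which are no part of the job. Leave any red look-alike of the mount_right alone.

How it is judged:
On the way, in this order (a step that is already met when the one before it is completed fails the run):
1. the pad of the left mount is pressed down at least 2.5 mm, the other pads being up (cap_1..3: points 6 mm under the pad tops, in any order; cap_2 on the softest spring) (((horizontal distance between cap_1 and pad_top_left below 0.015 m and height (world z) of cap_1 below 0.0775 m and height (world z) of each of cap_2, cap_3 above 0.0785 m) or (horizontal distance between cap_2 and pad_top_left below 0.015 m and height (world z) of cap_2 below 0.0775 m and height (world z) of each of cap_1, cap_3 above 0.0785 m) or (horizontal distance between cap_3 and pad_top_left below 0.015 m and height (world z) of cap_3 below 0.0775 m and height (world z) of each of cap_1, cap_2 above 0.0785 m))), for 0.05 s.
2. then the pad of the middle mount, the other pads being up (((horizontal distance between cap_1 and pad_top_middle below 0.015 m and height (world z) of cap_1 below 0.0775 m and height (world z) of each of cap_2, cap_3 above 0.0785 m) or (horizontal distance between cap_2 and pad_top_middle below 0.015 m and height (world z) of cap_2 below 0.0775 m and height (world z) of each of cap_1, cap_3 above 0.0785 m) or (horizontal distance between cap_3 and pad_top_middle below 0.015 m and height (world z) of cap_3 below 0.0775 m and height (world z) of each of cap_1, cap_2 above 0.0785 m))), for 0.05 s.
3. then the pad of the right mount, the other pads being up (((horizontal distance between cap_1 and pad_top_right below 0.015 m and height (world z) of cap_1 below 0.0775 m and height (world z) of each of cap_2, cap_3 above 0.0785 m) or (horizontal distance between cap_2 and pad_top_right below 0.015 m and height (world z) of cap_2 below 0.0775 m and height (world z) of each of cap_1, cap_3 above 0.0785 m) or (horizontal distance between cap_3 and pad_top_right below 0.015 m and height (world z) of cap_3 below 0.0775 m and height (world z) of each of cap_1, cap_2 above 0.0785 m))), for 0.05 s.
4. then the tag of the softest mount is pushed down at least 14 mm (((horizontal distance between cap_2 and pad_top_left below 0.015 m and value of joint tag_left above 0.014 m) or (horizontal distance between cap_2 and pad_top_middle below 0.015 m and value of joint tag_middle above 0.014 m) or (horizontal distance between cap_2 and pad_top_right below 0.015 m and value of joint tag_right above 0.014 m))), for 0.1 s.
At the end, for the whole second after the job is handed in: the tag of the softest mount is down at least 14 of its 18 mm, the other two tags are up within 4 mm, all pads have come back up within 1.5 mm, and the tape roll, the gear and the bolt lie within 20 mm of where they began (((horizontal distance between cap_2 and pad_top_left below 0.015 m and value of joint tag_left above 0.014 m and value of joint each of tag_middle, tag_right below 0.004 m) or (horizontal distance between cap_2 and pad_top_middle below 0.015 m and value of joint tag_middle above 0.014 m and value of joint each of tag_left, tag_right below 0.004 m) or (horizontal distance between cap_2 and pad_top_right below 0.015 m and value of joint tag_right above 0.014 m and value of joint each of tag_left, tag_middle below 0.004 m)) and height (world z) of each of cap_1, cap_2, cap_3 above 0.0785 m and distance of each of tape_roll, gear, bolt from where it was at the start of the episode below 0.02 m); the robot touches nothing.
It fails at once if the tag of a stiffer mount is pushed down 5 mm or more ((horizontal distance between cap_1 and pad_top_left below 0.015 m and value of joint tag_left above 0.005 m) or (horizontal distance between cap_1 and pad_top_middle below 0.015 m and value of joint tag_middle above 0.005 m) or (horizontal distance between cap_1 and pad_top_right below 0.015 m and value of joint tag_right above 0.005 m) or (horizontal distance between cap_3 and pad_top_left below 0.015 m and value of joint tag_left above 0.005 m) or (horizontal distance between cap_3 and pad_top_middle below 0.015 m and value of joint tag_middle above 0.005 m) or (horizontal distance between cap_3 and pad_top_right below 0.015 m and value of joint tag_right above 0.005 m)).
It fails at once if the tape roll, gear or bolt is moved more than 20 mm (distance of any of tape_roll, gear, bolt from where it was at the start of the episode above 0.02 m).
It also fails if it takes over 51 s, if anything falls off the work surface, if the arm or the gripper's body presses on something with over 40 N, if the wrist force passes 120 N, or if a joint passes its speed limit or range.

## Robot

A 7-joint arm with a two-finger parallel gripper is mounted at the origin on a cart in front of the work surface, level with it; the furniture and walls round the work are solid. World frame = base frame: x ahead of the robot, y to its left, z up, the work surface at z = 0. Lengths are in m, angles in rad, forces in N, time in s.
With the tool pointing down it reaches from about 0.425 to 0.925 m from the base axis. Payload 6.8 kg.
Tool frame: the origin (TCP) lies at the very end of the fingers, on their centre line; the grasp point (between the pads) lies 19 mm behind it; z points along the fingers, y is the line along which they close (so a half turn about z gives the same grasp; the last joint's range is limited). The gripper opens to 85 mm and grips with 20 to 120 N. Pads are 22 mm wide; open, the fingers measure 114 mm over their backs; the gripper's body (76 mm by 85 mm) begins 54 mm behind the grasp point. The pads swing forward as they close: fully open they stand 13 mm farther back than shut.
Start: joints at [-1.448, 0.477, 0.022, 1.555, -0.011, 1.109, -0.083], TCP at [0.154, 0.657, 0.231] pointing down, gripper open.
Joint ranges: [-2.96, 2.96], [-0.34, 2.1], [-1.41, 1.46], [0.24, 2.44], [-1.37, 4.51], [0.17, 1.92], [-2.96, 2.96]. Speed limits (rad/s): [2.39, 2.39, 3.14, 3.14, 3.14, 3.14, 3.14].

## Interface

Orientations are given as a unit quaternion [w, x, y, z].
In Python, from station import telemetry, viewer, job, search_frame, cut_out gives the robot as it stands. The module is installed in compiled form; this text tells all that it offers.
- The arm moves only by the shell command python3 -m crank 'ROWS' [FORCE]. ROWS is JSON, a list of rows, each an object with "delta_rot": the turn, a rotation vector about the tool's x, y, z in degrees, a list of three; "xyz": the shift along the tool's x, y, z in m, a list of three; "fingers": the gripper command: -1 is fully open, 1 is shut, values between are in proportion. In form: [{"delta_rot": [ax, ay, az], "xyz": [dx, dy, dz], "fingers": fingers}, ...]. A call has 1 to 10 rows; each row is the pose to reach, as a shift and turn from the pose commanded when the call began, along the tool's axes at that moment; what a row does not reach only later rows make up. A row lasts 1/10 s, in which the tool goes at most 50 mm and 8.59 degrees, less where a joint would pass 70% of its speed; a pose out of reach is approached as far as the arm can. A call with a gripper value outside its range is refused whole. The fingers move at their own pace and stop on an object; FORCE is the grip in N (left out, the last holds). Time passes only in rows, so rows that repeat a pose let the fingers close. It gives the time, the measured TCP pose, the force, the opening and the grip force at its end, in the units of the state.
- telemetry.get_obs(): the state, without advancing time (a new reading comes with each control period).
- viewer.read_camera(name): name is "side" or "top" or "wrist"; returns a dict with "img" (400x640x3 uint8, red, green, blue), "fx", "fy", "cx", "cy" (pixels), "origin" and "rotation" of the camera in the world. Camera axes: x right, y up, looking along -z (the intrinsics and any distortion apply to the point x, -y, -z); pixel columns grow to the right and rows downward; lengths in m; the calibration is good to about 2 mm. The wrist camera is an equidistant fisheye: a pixel r from the principal point sees the ray r / f radians off the axis. A picture is of the moment at which its call begins. There is no depth.
- job.hand_in(): hands the job in; it is judged then, once.
Trained networks look in the newest picture that a camera, given by its name, has taken for a name from the list of things; names that differ only in an ending like _2 or _b are one class to them, and where a whole thing is asked for, a point or a joint stands for the part that bears it (a point fixed in the world has none). Each returns a list of dicts, best first, with "score" (0 to 1); they miss things now and then, are a little off and sometimes report something else, mostly with a low value. They report only what shows in the picture. A call takes as long as a camera call. They do not tell look-alikes from the thing itself.
- search_frame(camera, thing): "pixel" ([column, row] in pixels, amid what is visible of it).
- cut_out(camera, thing): "pixels" (400x640 bool, what is visible of it) and "pixel" ([column, row] in pixels, amid what is visible of it).
The state is a dict: "t": time; "q": joint angles; "joint_vel": joint speeds; "joint_torque": joint torques, N m; "eef_pos": TCP position; "tool_rot": TCP orientation; "contact_force": force on the tool from outside, world axes, zero at the start; "torque": the same for the moment, N m; "gripper_width": opening from 0.0 (shut) to 1.0 (fully open); "grasp_force": force on a finger pad.
Only numpy, scipy, OpenCV 4.12 (cv2) and the standard library are available. Lean on these libraries where they do the work, as an engineer would, in place of code of your own. Each camera call takes 0.05 s, during which the arm holds its last target. There are 200 camera calls.

## Working session

There is one attempt and no reset: what is moved stays moved. The work goes in short steps, Python scripts to look and compute and a shell command to move; the robot and the scene stay as the last step left them, time stands still between calls to the robot, and variables do not carry over. Pictures are saved under pics/ and viewed, at most 10 in all, crops included, and the job is handed in when it is done.

```bash
mkdir -p pics; python3 - <<'E'
from station import telemetry, viewer, search_frame
import cv2
o=telemetry.get_obs()
print({k:o[k] for k in("t","eef_pos","tool_rot","contact_force","gripper_width")})
for c in("top","side"):
    d=viewer.read_camera(c); cv2.imwrite(f"pics/{c}0.png",d["img"][:,:,::-1])
    print(c,d["fx"],d["fy"],d["cx"],d["cy"],d["origin"],d["rotation"])
    for n in("mount_left","tag_left","tape_roll","gear","bolt"):
        print(n,[(r["pixel"],round(r["score"],2)) for r in search_frame(c,n)])
E
```

```text
{'t': 0.0, 'eef_pos': array([0.15429213, 0.6565066 , 0.23031492]), 'tool_rot': array([-5.04473605e-05,  1.15159784e-01,  9.93346551e-01, -9.22603347e-04]), 'contact_force': array([ 0.08824879, -0.53982732,  0.27398459]), 'gripper_width': 0.9982130380712846}
top 494.3039216166284 494.3039216166284 315.8932796297496 203.98019708895913 [ 0.28547156 -0.1799035   1.62910364] [-0.69814439 -0.04034609  0.04882518  0.71314984]
mount_left [([166.7, 202.0], 0.76), ([152.1, 209.9], 0.5)]
tag_left []
tape_roll [([166.3, 199.2], 0.66), ([207.5, 218.5], 0.53)]
gear [([306.1, 241.6], 0.6)]
bolt []
side 425.03708087267125 425.03708087267125 319.3548780496114 202.27329249934868 [ 0.77185095 -0.91361488  1.49567162] [0.94840191 0.25391135 0.05139847 0.18281421]
mount_left [([366.5, 131.8], 0.81)]
tag_left [([322.4, 242.9], 0.37)]
tape_roll [([341.2, 163.4], 0.62)]
gear []
bolt []
```

View pics/top0.png

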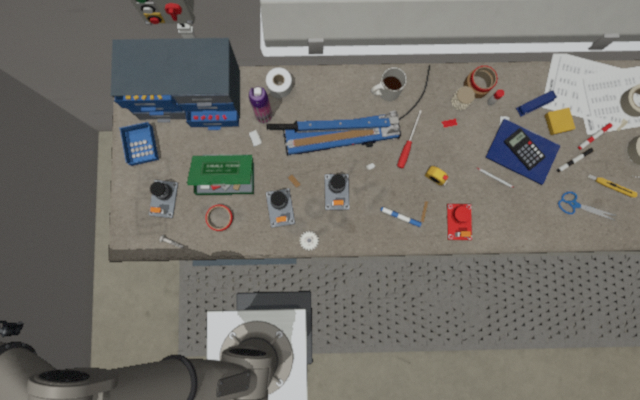

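View pics/side0.png

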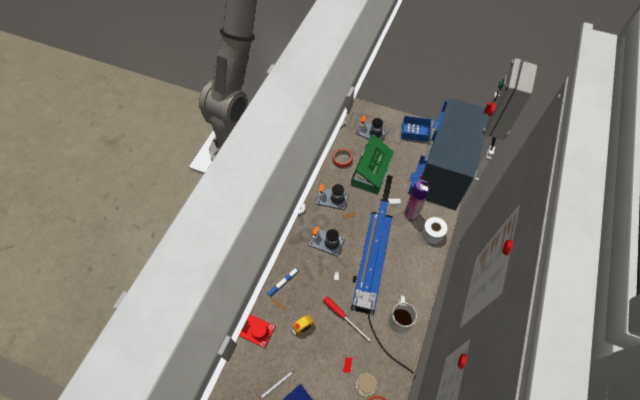

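Top view: grey mounts at (162,197), (281,207) and (337,190), left to right. The red look-alike at (459,220) is not part of the job. Tape roll is at (218,217), gear at (309,241), bolt at (172,241). The side view shows the same three grey mounts at (372,128), (332,197) and (326,238).

```bash
cat > h.py <<'E'
import numpy as np, cv2
from scipy.spatial.transform import Rotation as R
def rot(q): return R.from_quat([q[1],q[2],q[3],q[0]]).as_matrix()
def ray(d,p,fish=False):
    u=np.array([(p[0]-d["cx"])/d["fx"],(p[1]-d["cy"])/d["fy"]])
    if fish:
        r=np.hypot(*u); s=np.sin(r)/r if r>1e-9 else 1
        v=np.array([u[0]*s,-u[1]*s,-np.cos(r)])
    else: v=np.array([u[0],-u[1],-1])
    return np.array(d["origin"]),rot(d["rotation"])@(v/np.linalg.norm(v))
def at_z(d,p,z,fish=False):
    o,v=ray(d,p,fish); return o+v*(z-o[2])/v[2]
def tri(rays):
    A=sum(np.eye(3)-np.outer(v,v) for o,v in rays); b=sum((np.eye(3)-np.outer(v,v))@o for o,v in rays)
    return np.linalg.solve(A,b)
def orange(img):
    h=cv2.cvtColor(img,cv2.COLOR_RGB2HSV); m=cv2.inRange(h,(6,150,130),(20,255,255))
    n,l,s,c=cv2.connectedComponentsWithStats(m); return [(s[i,4],c[i].round(1)) for i in range(1,n) if s[i,4]>8]
E
python3 - <<'E'
from h import *
from station import viewer
im={}
for c,cs in(("top",[(162,197),(281,207),(337,190)]),("side",[(372,128),(332,197),(326,238)])):
    d=viewer.read_camera(c)
    for p in orange(d["img"]): print(c,p,at_z(d,p[1],.07).round(3))
    im[c]=np.hstack([cv2.resize(d["img"][y-22:y+22,x-22:x+22],(264,264),interpolation=cv2.INTER_CUBIC) for x,y in cs])
cv2.imwrite("pics/crop.png",np.vstack([im["top"],im["side"]])[:,:,::-1])
E
```

```text
top (np.int32(18), array([444.2, 176.8])) [ 0.563 -0.615  0.07 ]
top (np.int32(35), array([338. , 201.7])) [ 0.489 -0.271  0.07 ]
top (np.int32(35), array([155.3, 209.4])) [0.476 0.308 0.07 ]
top (np.int32(30), array([280.7, 218.7])) [ 0.438 -0.088  0.07 ]
top (np.int32(56), array([465.2, 233.2])) [ 0.38  -0.671  0.07 ]
side (np.int32(22), array([363.2, 118.3])) [0.478 0.313 0.07 ]
side (np.int32(28), array([321.1, 187.3])) [ 0.439 -0.085  0.07 ]
side (np.int32(33), array([315.3, 230.2])) [ 0.489 -0.269  0.07 ]
side (np.int32(9), array([310.9, 321.7])) [ 0.604 -0.589  0.07 ]
side (np.int32(34), array([295.8, 326.2])) [ 0.563 -0.621  0.07 ]
side (np.int32(15), array([375. , 396.7])) [ 0.873 -0.726  0.07 ]
```

View pics/crop.png

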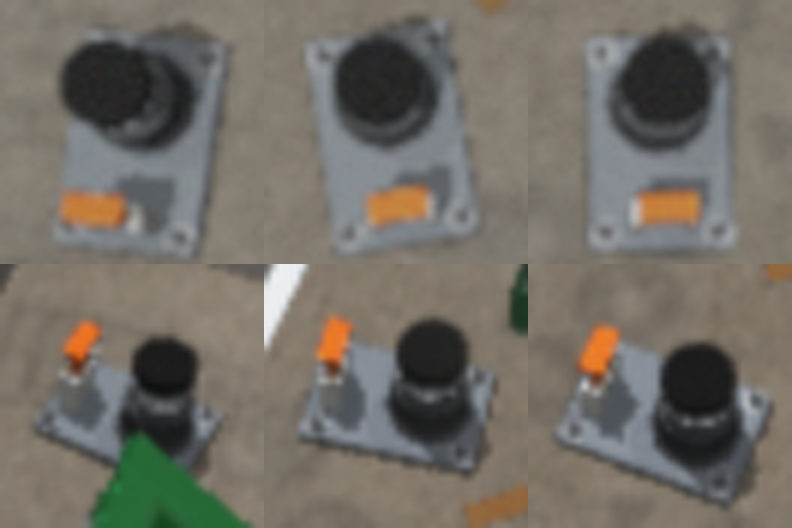

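The crop confirms three identical grey mounts with orange tags towards the robot. Pad tops in the top view are at about (157,189), (278,198.5) and (337.5,181.5).

```bash
python3 - <<'E'
from h import *
from station import viewer, telemetry
t=viewer.read_camera("top"); s=viewer.read_camera("side")
P=[(157.2,188.9),(278.2,198.5),(337.6,181.4)]
T=[((155.3,209.4),(363.2,118.3)),((280.7,218.7),(321.1,187.3)),((338,201.7),(315.3,230.2))]
for p,(a,b) in zip(P,T):
    pad=at_z(t,p,.086); tag=tri([ray(t,a),ray(s,b)]); tz=at_z(t,a,.071)
    v=(pad-tz)[:2]
    print("pad",pad.round(4),"tag tri",tag.round(4),"tag",tz.round(4),"len",np.hypot(*v).round(4),"yaw",np.arctan2(v[1],v[0]).round(3))
for n,p in(("tape",(218,217)),("gear",(309,241)),("bolt",(172,241))): print(n,at_z(t,p,.015).round(3))
o=telemetry.get_obs(); print(rot(o["tool_rot"]).round(3), viewer.read_camera("wrist")["origin"])
E
```

```text
pad [0.5392 0.2979 0.086 ] tag tri [0.4776 0.3075 0.0744] tag [0.4761 0.3073 0.071 ] len 0.0638 yaw -0.148
pad [ 0.5009 -0.0823  0.086 ] tag tri [ 0.4391 -0.088   0.0731] tag [ 0.4383 -0.0885  0.071 ] len 0.0629 yaw 0.098
pad [ 0.5517 -0.2709  0.086 ] tag tri [ 0.4892 -0.2707  0.0732] tag [ 0.4888 -0.2713  0.071 ] len 0.0629 yaw 0.006
tape [0.454 0.12  0.015]
gear [ 0.369 -0.176  0.015]
bolt [0.378 0.269 0.015]
[[-0.973  0.229 -0.   ]
 [ 0.229  0.973  0.   ]
 [ 0.     0.    -1.   ]] [0.07401021 0.6753481  0.37450547]
```

```bash
python3 -m crank '[{"delta_rot":[0,0,-13.2],"xyz":[-0.458,-0.26,0],"fingers":1},{"delta_rot":[0,0,-13.2],"xyz":[-0.458,-0.26,0],"fingers":1},{"delta_rot":[0,0,-13.2],"xyz":[-0.458,-0.26,0],"fingers":1},{"delta_rot":[0,0,-13.2],"xyz":[-0.458,-0.26,0],"fingers":1},{"delta_rot":[0,0,-13.2],"xyz":[-0.458,-0.26,0],"fingers":1},{"delta_rot":[0,0,-13.2],"xyz":[-0.458,-0.26,0],"fingers":1},{"delta_rot":[0,0,-13.2],"xyz":[-0.458,-0.26,0],"fingers":1},{"delta_rot":[0,0,-13.2],"xyz":[-0.458,-0.26,0],"fingers":1},{"delta_rot":[0,0,-13.2],"xyz":[-0.458,-0.26,0],"fingers":1},{"delta_rot":[0,0,-13.2],"xyz":[-0.458,-0.26,0],"fingers":1}]' 30; python3 -c "
from station import telemetry as t
o=t.get_obs();print(o['eef_pos'],o['tool_rot'],o['q'],o['contact_force'])"
```

```text
t: 1.85
eef_pos: [0.5226, 0.3159, 0.2316]
tool_rot: [0.0, 0.0, 1.0, 0.0]
contact_force: [1.1, 1.0, -0.9]
gripper_width: 0.001
grasp_force: 0.0
[0.52256158 0.31586353 0.23164901] [2.64698947e-04 1.33236959e-04 9.99999921e-01 2.63292744e-04] [-0.74696876  0.37073644  0.13165457  1.72389748 -0.05499993  1.04979973
  0.97372557] [ 1.14284568  1.04732246 -0.90249753]
```

```bash
python3 -m crank '[{"delta_rot":[0,0,0],"xyz":[-0.01,-0.01,0.05],"fingers":1},{"delta_rot":[0,0,0],"xyz":[-0.01,-0.01,0.10],"fingers":1},{"delta_rot":[0,0,0],"xyz":[-0.01,-0.01,0.10],"fingers":1},{"delta_rot":[0,0,0],"xyz":[-0.01,-0.01,0.10],"fingers":1}]'; python3 - <<'E'
from h import *
from station import telemetry as t, viewer
d=viewer.read_camera("wrist"); cv2.imwrite("pics/w1.png",d["img"][:,:,::-1]); o=t.get_obs(); print(o["eef_pos"],o["contact_force"],d["origin"])
for p in orange(d["img"]): print(p,at_z(d,p[1],.071,True).round(4))
E
```

```text
t: 2.25
eef_pos: [0.5306, 0.3076, 0.1313]
tool_rot: [-0.001, -0.0, 1.0, -0.0]
contact_force: [1.6, 1.2, 0.4]
gripper_width: -0.001
grasp_force: 0.0
[0.53175515 0.3085862  0.13303643] [-0.2288913  -0.03935327 -0.08348107] [0.4482573  0.30686472 0.27459949]
(np.int32(1119), array([321.4, 140.6])) [0.476  0.3082 0.071 ]
(np.int32(18), array([ 18.4, 221.1])) [ 0.5415 -0.0203  0.071 ]
```

View pics/w1.png

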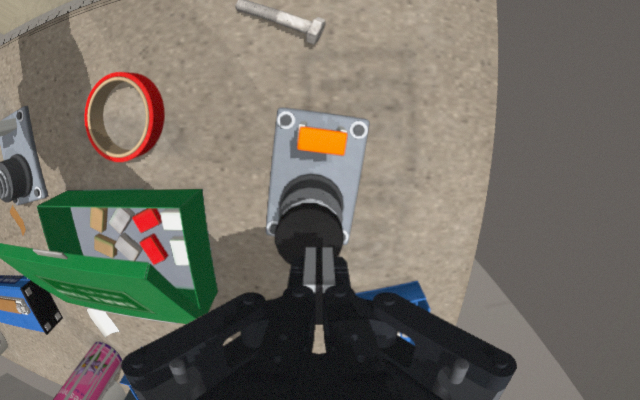

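The wrist view shows the left pad at (310,235) under the fingertips and its tag at (321,141), which agrees with the top-view position. I'll press it.

```bash
python3 -m crank '[{"delta_rot":[0,0,0],"xyz":[-0.009,-0.01,0.02],"fingers":1},{"delta_rot":[0,0,0],"xyz":[-0.009,-0.01,0.04],"fingers":1},{"delta_rot":[0,0,0],"xyz":[-0.009,-0.01,0.04],"fingers":1},{"delta_rot":[0,0,0],"xyz":[-0.009,-0.01,0.04],"fingers":1},{"delta_rot":[0,0,0],"xyz":[-0.009,-0.01,0.04],"fingers":1}]'; python3 -m crank '[{"delta_rot":[0,0,0],"xyz":[0,0,0.01],"fingers":1},{"delta_rot":[0,0,0],"xyz":[0,0,0.017],"fingers":1},{"delta_rot":[0,0,0],"xyz":[0,0,0.017],"fingers":1},{"delta_rot":[0,0,0],"xyz":[0,0,0.017],"fingers":1},{"delta_rot":[0,0,0],"xyz":[0,0,0.017],"fingers":1},{"delta_rot":[0,0,0],"xyz":[0,0,0.017],"fingers":1}]'
```

```text
t: 2.8
eef_pos: [0.5412, 0.2988, 0.0937]
tool_rot: [0.001, -0.0, 1.0, 0.001]
contact_force: [0.6, 0.7, 1.2]
gripper_width: 0.0
grasp_force: 0.0
t: 3.4
eef_pos: [0.5416, 0.2987, 0.0754]
tool_rot: [0.001, 0.0, 1.0, 0.001]
contact_force: [2.3, 1.3, 7.5]
gripper_width: 0.001
grasp_force: 3.4
```

```bash
python3 -m crank '[{"delta_rot":[0,0,0],"xyz":[0,0,-0.05],"fingers":1},{"delta_rot":[0,0,0],"xyz":[0,0,-0.1],"fingers":1},{"delta_rot":[0,0,0],"xyz":[0,0,-0.14],"fingers":1},{"delta_rot":[0,0,0],"xyz":[0,0,-0.14],"fingers":1}]';
python3 -m crank '[{"delta_rot":[0,0,0],"xyz":[0.039,-0.381,0],"fingers":1},{"delta_rot":[0,0,0],"xyz":[0.039,-0.381,0],"fingers":1},{"delta_rot":[0,0,0],"xyz":[0.039,-0.381,0],"fingers":1},{"delta_rot":[0,0,0],"xyz":[0.039,-0.381,0],"fingers":1},{"delta_rot":[0,0,0],"xyz":[0.039,-0.381,0],"fingers":1},{"delta_rot":[0,0,0],"xyz":[0.039,-0.381,0],"fingers":1},{"delta_rot":[0,0,0],"xyz":[0.039,-0.381,0],"fingers":1},{"delta_rot":[0,0,0],"xyz":[0.039,-0.381,0],"fingers":1},{"delta_rot":[0,0,0],"xyz":[0.039,-0.381,0],"fingers":1},{"delta_rot":[0,0,0],"xyz":[0.039,-0.381,0],"fingers":1}]';
python3 -m crank '[{"delta_rot":[0,0,0],"xyz":[0,0,0.05],"fingers":1},{"delta_rot":[0,0,0],"xyz":[0,0,0.08],"fingers":1},{"delta_rot":[0,0,0],"xyz":[0,0,0.08],"fingers":1},{"delta_rot":[0,0,0],"xyz":[0,0,0.08],"fingers":1},{"delta_rot":[0,0,0],"xyz":[0,0,0.08],"fingers":1}]'
python3 - <<'E'
from h import *
from station import telemetry as t, viewer
d=viewer.read_camera("wrist"); cv2.imwrite("pics/w2.png",d["img"][:,:,::-1]); o=t.get_obs(); print(o["eef_pos"],o["contact_force"])
for p in orange(d["img"]): print(p,at_z(d,p[1],.071,True).round(4))
E
```

```text
t: 3.8
eef_pos: [0.543, 0.2987, 0.2202]
tool_rot: [0.004, 0.0, 1.0, 0.003]
contact_force: [1.4, -0.6, 0.1]
gripper_width: -0.002
grasp_force: 0.0
t: 4.8
eef_pos: [0.5001, -0.084, 0.2134]
tool_rot: [-0.001, 0.001, 1.0, 0.0]
contact_force: [0.6, 0.6, 0.0]
gripper_width: 0.002
grasp_force: 0.0
t: 5.3
eef_pos: [0.5024, -0.083, 0.1358]
tool_rot: [0.001, -0.0, 1.0, 0.0]
contact_force: [-0.3, 0.7, 0.2]
gripper_width: 0.0
grasp_force: 0.0
[ 0.50241296 -0.08323305  0.13590736] [-1.0295206   0.42809829  0.08918034]
(np.int32(1093), array([310.5, 125. ])) [ 0.4379 -0.0896  0.071 ]
(np.int32(570), array([102.3, 194.1])) [ 0.4856 -0.2674  0.071 ]
(np.int32(13), array([272.2, 248.8])) [ 0.5302 -0.1196  0.071 ]
(np.int32(38), array([274.6, 256.3])) [ 0.5368 -0.1182  0.071 ]
(np.int32(9), array([287.4, 261.3])) [ 0.5411 -0.1084  0.071 ]
```

View pics/w2.png

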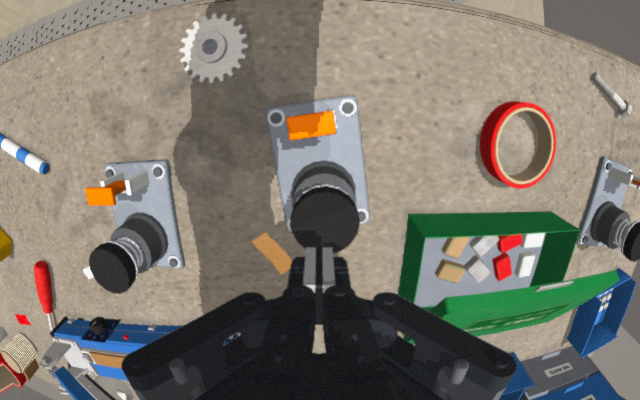

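The wrist view shows the middle pad at (325,218) right under the tips, its tag at (310,125), and nothing displaced. I'll press to z of about 0.075, as with the left mount.

```bash
python3 -m crank '[{"delta_rot":[0,0,0],"xyz":[0,0,0.042],"fingers":1},{"delta_rot":[0,0,0],"xyz":[0,0,0.042],"fingers":1},{"delta_rot":[0,0,0],"xyz":[0,0,0.042],"fingers":1},{"delta_rot":[0,0,0],"xyz":[0,0,0.042],"fingers":1}]'; python3 -m crank '[{"delta_rot":[0,0,0],"xyz":[0,0,0.01],"fingers":1},{"delta_rot":[0,0,0],"xyz":[0,0,0.018],"fingers":1},{"delta_rot":[0,0,0],"xyz":[0,0,0.018],"fingers":1},{"delta_rot":[0,0,0],"xyz":[0,0,0.018],"fingers":1},{"delta_rot":[0,0,0],"xyz":[0,0,0.018],"fingers":1},{"delta_rot":[0,0,0],"xyz":[0,0,0.018],"fingers":1}]'
```

```text
t: 5.75
eef_pos: [0.5022, -0.0838, 0.0941]
tool_rot: [0.001, 0.0, 1.0, 0.0]
contact_force: [0.2, 0.5, -0.1]
gripper_width: 0.001
grasp_force: 0.0
t: 6.35
eef_pos: [0.5017, -0.0836, 0.0747]
tool_rot: [0.001, 0.0, 1.0, 0.0]
contact_force: [2.2, -0.5, 2.9]
gripper_width: -0.001
grasp_force: 1.7
```

```bash
python3 -m crank '[{"delta_rot":[0,0,0],"xyz":[0,0,-0.05],"fingers":1},{"delta_rot":[0,0,0],"xyz":[0,0,-0.1],"fingers":1},{"delta_rot":[0,0,0],"xyz":[-0.052,-0.187,-0.1],"fingers":1},{"delta_rot":[0,0,0],"xyz":[-0.052,-0.187,-0.1],"fingers":1},{"delta_rot":[0,0,0],"xyz":[-0.052,-0.187,-0.1],"fingers":1},{"delta_rot":[0,0,0],"xyz":[-0.052,-0.187,-0.1],"fingers":1},{"delta_rot":[0,0,0],"xyz":[-0.052,-0.187,-0.1],"fingers":1},{"delta_rot":[0,0,0],"xyz":[-0.052,-0.187,-0.06],"fingers":1},{"delta_rot":[0,0,0],"xyz":[-0.052,-0.187,-0.06],"fingers":1},{"delta_rot":[0,0,0],"xyz":[-0.052,-0.187,-0.06],"fingers":1}]'
python3 - <<'E'
from h import *
from station import telemetry as t, viewer
d=viewer.read_camera("wrist"); cv2.imwrite("pics/w3.png",d["img"][:,:,::-1]); o=t.get_obs(); print(o["eef_pos"],o["contact_force"])
for p in orange(d["img"]): print(p,at_z(d,p[1],.071,True).round(4))
E
```

```text
t: 7.35
eef_pos: [0.5515, -0.2695, 0.1335]
tool_rot: [-0.002, -0.0, 1.0, 0.001]
contact_force: [-0.4, -0.9, 0.2]
gripper_width: -0.001
grasp_force: 0.0
[ 0.55256869 -0.27002111  0.13468314] [-0.11631254 -0.54524527  0.36313101]
(np.int32(551), array([547. ,  79.6])) [ 0.4386 -0.0899  0.071 ]
(np.int32(12), array([ 62.5, 120.2])) [ 0.4668 -0.4888  0.071 ]
(np.int32(1089), array([317., 127.])) [ 0.4878 -0.2716  0.071 ]
(np.int32(15), array([445.1, 197.9])) [ 0.5373 -0.1768  0.071 ]
(np.int32(31), array([460.4, 210.3])) [ 0.5473 -0.1622  0.071 ]
(np.int32(14), array([ 16.7, 220.4])) [ 0.5621 -0.6029  0.071 ]
(np.int32(11), array([458.6, 218.1])) [ 0.5537 -0.1627  0.071 ]
```

View pics/w3.png

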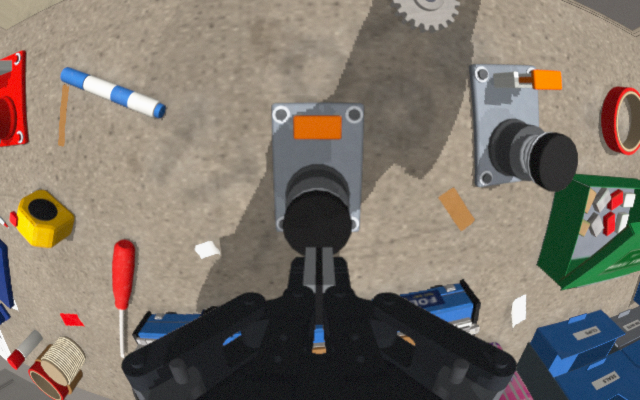

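The wrist view shows the grey right mount, with its pad at (317,222) under the tips and its tag at (317,127). The red look-alike is well off to the left, at (8,105). I'll press the right pad.

```bash
python3 -m crank '[{"delta_rot":[0,0,0],"xyz":[0,0,0.04],"fingers":1},{"delta_rot":[0,0,0],"xyz":[0,0,0.04],"fingers":1},{"delta_rot":[0,0,0],"xyz":[0,0,0.04],"fingers":1},{"delta_rot":[0,0,0],"xyz":[0,0,0.04],"fingers":1}]'; python3 -m crank '[{"delta_rot":[0,0,0],"xyz":[0,0,0.01],"fingers":1},{"delta_rot":[0,0,0],"xyz":[0,0,0.019],"fingers":1},{"delta_rot":[0,0,0],"xyz":[0,0,0.019],"fingers":1},{"delta_rot":[0,0,0],"xyz":[0,0,0.019],"fingers":1},{"delta_rot":[0,0,0],"xyz":[0,0,0.019],"fingers":1},{"delta_rot":[0,0,0],"xyz":[0,0,0.019],"fingers":1}]'
```

```text
t: 7.8
eef_pos: [0.554, -0.2711, 0.0963]
tool_rot: [0.001, 0.0, 1.0, -0.0]
contact_force: [0.6, -0.6, 0.6]
gripper_width: 0.003
grasp_force: 0.0
t: 8.4
eef_pos: [0.5548, -0.2715, 0.077]
tool_rot: [0.002, 0.0, 1.0, -0.001]
contact_force: [-0.7, -0.7, 11.3]
gripper_width: 0.001
grasp_force: 5.5
```

At similar depths the forces were 7.5 N left, 2.9 N middle and 11.3 N right, so the middle mount is the softest. Next is its tag at (0.4383, -0.089).

```bash
python3 -m crank '[{"delta_rot":[0,0,0],"xyz":[0,0,-0.05],"fingers":1},{"delta_rot":[0,0,0],"xyz":[0,0,-0.1],"fingers":1},{"delta_rot":[0,0,0],"xyz":[0.116,0.182,-0.1],"fingers":1},{"delta_rot":[0,0,0],"xyz":[0.116,0.182,-0.1],"fingers":1},{"delta_rot":[0,0,0],"xyz":[0.116,0.182,-0.1],"fingers":1},{"delta_rot":[0,0,0],"xyz":[0.116,0.182,-0.1],"fingers":1},{"delta_rot":[0,0,0],"xyz":[0.116,0.182,-0.1],"fingers":1},{"delta_rot":[0,0,0],"xyz":[0.116,0.182,-0.05],"fingers":1},{"delta_rot":[0,0,0],"xyz":[0.116,0.182,-0.03],"fingers":1},{"delta_rot":[0,0,0],"xyz":[0.116,0.182,-0.03],"fingers":1}]'
python3 - <<'E'
from h import *
from station import telemetry as t, viewer
d=viewer.read_camera("wrist"); cv2.imwrite("pics/w4.png",d["img"][:,:,::-1]); o=t.get_obs(); print(o["eef_pos"],o["contact_force"])
for p in orange(d["img"]): print(p,at_z(d,p[1],.071,True).round(4))
E
```

```text
t: 9.4
eef_pos: [0.4347, -0.0882, 0.103]
tool_rot: [-0.003, -0.0, 1.0, -0.0]
contact_force: [-0.1, -0.8, -0.4]
gripper_width: 0.0
grasp_force: 0.0
[ 0.43596913 -0.0886443   0.10451205] [0.17441793 1.09396775 0.56436555]
(np.int32(239), array([319.4, 217.3])) [ 0.4229 -0.0889  0.071 ]
(np.int32(1076), array([318.5, 238.2])) [ 0.437  -0.0895  0.071 ]
(np.int32(180), array([119.2, 265.6])) [ 0.4654 -0.2444  0.071 ]
(np.int32(466), array([102.5, 285.4])) [ 0.4873 -0.2712  0.071 ]
```

View pics/w4.png

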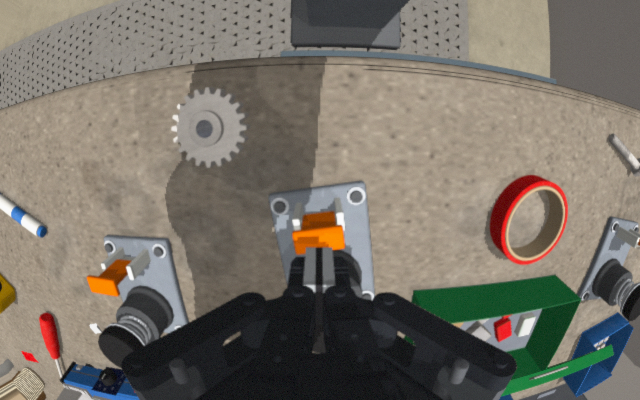

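The wrist view shows the middle tag at (318,235) right beneath the tips, and the other tags are up. I'll push it down.

```bash
python3 -m crank '[{"delta_rot":[0,0,0],"xyz":[-0.001,0,0.02],"fingers":1},{"delta_rot":[0,0,0],"xyz":[-0.001,0,0.032],"fingers":1},{"delta_rot":[0,0,0],"xyz":[-0.001,0,0.04],"fingers":1},{"delta_rot":[0,0,0],"xyz":[-0.001,0,0.046],"fingers":1},{"delta_rot":[0,0,0],"xyz":[-0.001,0,0.051],"fingers":1},{"delta_rot":[0,0,0],"xyz":[-0.001,0,0.052],"fingers":1},{"delta_rot":[0,0,0],"xyz":[-0.001,0,0.052],"fingers":1},{"delta_rot":[0,0,0],"xyz":[-0.001,0,0.052],"fingers":1}]'
```

```text
t: 10.25
eef_pos: [0.4389, -0.0888, 0.054]
tool_rot: [0.001, 0.0, 1.0, 0.0]
contact_force: [0.1, -1.2, 6.8]
gripper_width: 0.002
grasp_force: 3.6
```

Fully down (z 0.054, force rising). I'll lift away and check.

```bash
python3 -m crank '[{"delta_rot":[0,0,0],"xyz":[0,0,-0.05],"fingers":1},{"delta_rot":[0,0,0],"xyz":[0,0,-0.1],"fingers":1},{"delta_rot":[0,0,0],"xyz":[-0.06,0,-0.12],"fingers":1},{"delta_rot":[0,0,0],"xyz":[-0.06,0,-0.12],"fingers":1},{"delta_rot":[0,0,0],"xyz":[-0.06,0,-0.12],"fingers":1},{"delta_rot":[0,0,0],"xyz":[-0.06,0,-0.12],"fingers":1}]'
python3 - <<'E'
from h import *
from station import telemetry as t, viewer
d=viewer.read_camera("wrist"); cv2.imwrite("pics/w5.png",d["img"][:,:,::-1]); o=t.get_obs(); print(o["eef_pos"],o["contact_force"])
E
```

```text
t: 10.85
eef_pos: [0.4968, -0.0887, 0.1726]
tool_rot: [-0.001, 0.0, 1.0, 0.0]
contact_force: [-0.4, 0.3, 0.0]
gripper_width: 0.001
grasp_force: 0.0
[ 0.4962231  -0.08873865  0.17228742] [-0.89417067 -0.25291836 -0.91365165]
```

View pics/w5.png

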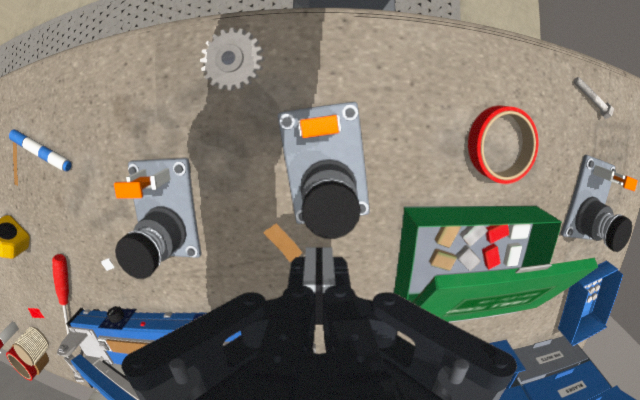

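The middle tag at (320,126) is down. The other tags at (128,188) and (630,183) are up, the pads are up, and the bystanders haven't moved.

```bash
python3 -c "
from station import job
print(job.hand_in())"
```

```text
the job is handed in; nothing more can be done
None
```

I pressed all three pads left to right, found the middle mount softest (about 3 N, against 7.5 N left and 11 N right), pushed only its tag fully down, and handed the job in; no verdict came back.

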